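# Turn the parts carousel to the blue pump

## Task

The bin at the front of the rotating parts carousel is used up and the blue pump is needed next. With the gripper's fingertips, push the finger posts on the rim gently round, without gripping, until the bin with the blue pump has come to the front, the pump squarely behind the white pick tray, and leave the carousel standing still there. Do not touch or lift the parts in the bins, and leave the other things on the bench where they are.

Things in the scene. Friction and masses are not known exactly. Their poses are not given: they have to be found in the camera images.
- carousel: Fixed foot of the rotating parts carousel, screwed to the bench: dark steel disc 210 mm across, 10 mm high, under the bin ring, with a white pick tray at its front. Origin: on the turning axis at bench height. Its own -x axis points to the middle of the pick tray (the front); z is up. The front faces roughly towards the robot, give or take 20 degrees.
- pick_tray (a point): Centre of the white open pick tray at the front of the fixed foot, at the height of its rim, 22 mm above the bench. The tray is 64 mm (radially) by 104 mm; its centre is 195 mm from the turning axis.
- rotor: Grey ring of six open wedge bins; turns over a full turn either way. Origin: on the turning axis, 24 mm above the bench; its yaw turns with it. Bin centres at 0, 60, .. 300 degrees from its x axis. Above the bench: bin floor 30 mm, rim (266 mm across) 54 mm, partitions 68 mm, hub (60 mm across) 76 mm. About 0.6 N at the rim turns it; it soon stops when let go.
- post (a point): Top centre of one of the six round black upright finger posts outside the rim, at the ends of the partitions: this one at 30 degrees from the ring's x axis, the others at 90, 150, 210, 270, 330. Each is 18 mm in diameter, centred 146 mm from the axis, standing from 28 to 78 mm above the bench. Pushing sideways on a post turns the ring.
- pump: The wanted part: a small blue water pump, upright blue cylinder 38 mm in diameter and 40 mm high including two white hose nozzles on top, about 85 mm from the carousel's axis. Loose, stands in one of the bins (which one varies). Origin: centre of its underside.
- gear: White plastic gear lying flat, 47 mm across its teeth, 23 mm high with its hub. Loose, stands in one of the bins (which one varies). Origin: centre of its underside.
- fan: Black square cooling fan lying flat, 40 x 40 x 20 mm. Loose, stands in one of the bins (which one varies). Origin: centre of its underside.
- fitting: Brass hose fitting with a hexagon, standing upright, 32 mm across, 35 mm high. Loose, stands in one of the bins (which one varies). Origin: centre of its underside.
- wheel: Black rubber castor wheel with orange hub, lying flat, 44 mm across, 22 mm high. Loose, stands in one of the bins (which one varies). Origin: centre of its underside.
- dispenser: White solvent dispenser bottle with blue collar and steel top, 66 mm across, 144 mm high, loose on the bench to the left. Origin: centre of its underside.
- spool: Solder spool standing on its flange, 60 mm across, 44 mm high, loose on the bench. Origin: centre of its underside.
- screwdriver: Red-handled screwdriver 190 mm long, lying loose on the bench to the right. Origin: middle of its underside.
- flux: Small jar with green lid, 52 mm across, 45 mm high, loose on the bench to the left. Origin: centre of its underside.

How it is judged:
On the way:
1. the fingers push the bin ring round (contact force between the fingers and rotor above 0.2 N and angular speed of rotor above 0.03 rad/s), for 0.05 s.
At the end, for the whole second after the job is handed in: The blue pump stands at the front of the carousel, within 18 mm sideways of the pick tray's middle line (about 12 degrees of turn), the bin ring is at rest, and all five parts still lie flat in the bins (y of pump in the frame of carousel between -0.018 and 0.018 m and x of pump in the frame of carousel below -0.05 m and angular speed of rotor below 0.05 rad/s and height (world z) of each of pump, gear, fan, fitting, wheel below 0.036 m and horizontal distance between each of pump, gear, fan, fitting, wheel and rotor below 0.125 m); the robot touches nothing.
It fails at once if a part in the bins is touched by the robot (contact force between any of the arm, the fingers and pump above 0.5 N or contact force between any of the arm, the fingers and gear above 0.5 N or contact force between any of the arm, the fingers and fan above 0.5 N or contact force between any of the arm, the fingers and fitting above 0.5 N or contact force between any of the arm, the fingers and wheel above 0.5 N).
It fails at once if a part is lifted or thrown out of its bin (height (world z) of any of pump, gear, fan, fitting, wheel above 0.045 m).
It fails at once if the bin ring is gripped or shoved hard (over 20 N) (contact force between the fingers and rotor above 20 N).
It fails at once if a thing standing on the bench is moved more than 20 mm (distance of any of dispenser, spool, screwdriver, flux from where it was at the start of the episode above 0.02 m).
It also fails if it takes over 58 s, if anything falls off the work surface, if the arm or the gripper's body presses on something with over 40 N, if the wrist force passes 120 N, or if a joint passes its speed limit or range.

## Robot

A 7-joint arm with a two-finger parallel gripper is mounted at the origin on the work surface. World frame = base frame: x ahead of the robot, y to its left, z up, the work surface at z = 0. Lengths are in m, angles in rad, forces in N, time in s.
With the tool pointing down it reaches from about 0.35 to 0.9 m from the base axis. Payload 7.2 kg.
Tool frame: the origin (TCP) lies between the finger pads; the fingertips stand 8 mm ahead of it and the grasp point (between the pads) lies 11 mm behind it (env.tip_reach is the distance from the TCP to the fingertips, in m); z points along the fingers, y is the line along which they close (so a half turn about z gives the same grasp; the last joint's range is limited). The gripper opens to 85 mm and grips with 20 to 120 N. Pads are 22 mm wide; open, the fingers measure 114 mm over their backs; the gripper's body (76 mm by 85 mm) begins 54 mm behind the grasp point. The pads swing forward as they close: fully open they stand 13 mm farther back than shut.
Start: joints at [1.101, 0.411, -0.013, 1.596, 0.006, 1.134, -0.082], TCP at [0.244, -0.575, 0.239] pointing down, gripper open.
Joint ranges: [-2.95, 2.95], [-0.29, 1.99], [-1.47, 1.44], [0.14, 2.54], [-1.03, 4.17], [0.13, 1.85], [-2.86, 2.86]. Speed limits (rad/s): [2.39, 2.39, 3.01, 3.01, 3.14, 3.14, 3.14].

## Interface

Orientations are given as a rotation vector (axis times angle).
In Python, from bench import env gives the robot as it stands.
- The arm moves only by the shell command python3 nudge.py 'ROWS' [FORCE]. ROWS is rows parted by semicolons, their numbers by spaces, 1 to 5 of them, each of 7 numbers: dx, dy, dz in m, then a rotation vector rx, ry, rz in rad, then the opening from 0.0 (shut) to 1.0 (fully open); each row shifts and turns the commanded pose from where the row before left it, along the tool's axes as they then stand; what a row does not reach is not made up. A row lasts 1/8 s, in which the tool goes at most 0.0625 m and 0.188 rad, less where a joint would pass 70% of its speed; a pose out of reach is approached as far as the arm can. The fingers move at their own pace and stop on an object; FORCE is the grip in N (left out, the last holds). Time passes only in rows, so rows that do not move let the fingers close. It prints the time, the measured TCP pose, the force, the opening and the grip force at its end.
- env.sense(): the state, without advancing time (a new reading comes with each control period).
- env.camera(name): name is "side" or "top" or "wrist"; returns the picture (400x640x3 uint8, red, green, blue); there is no depth.
- env.camera_params(name): a dict with "fx", "fy", "cx", "cy" (pixels), "k1" (the pictures are not rectified: a ray, as slopes to the right and down, at radius r is drawn at 1 + k1 r^2 times it, then the intrinsics apply), "world_from_camera" (4x4, takes a point from camera to world coordinates). Camera axes: x right, y up, looking along -z (the intrinsics and any distortion apply to the point x, -y, -z); pixel columns grow to the right and rows downward; lengths in m; the calibration is good to about 2 mm. A picture is of the moment at which its call begins: read the wrist's pose just before it. camera_params takes no time and is no camera call; for the wrist camera it gives the pose at the moment of the call.
- env.finish_job(): hands the job in; it is judged then, once.
The state is a dict: "clock": time; "qpos": joint angles; "joint_vel": joint speeds; "effort": joint torques, N m; "tool_pos": TCP position; "orientation": TCP orientation; "wrist_force": force on the tool from outside, world axes, zero at the start; "moment": the same for the moment, N m; "width": opening from 0.0 (shut) to 1.0 (fully open); "grasp_force": force on a finger pad.
Only numpy, scipy, OpenCV 4.12 (cv2) and the standard library are available. Lean on these libraries where they do the work, as an engineer would, in place of code of your own. Each camera call takes 0.05 s, during which the arm holds its last target. There are 200 camera calls.

## Working session

There is one attempt and no reset: what is moved stays moved. The work goes in short steps, Python scripts to look and compute and a shell command to move; the robot and the scene stay as the last step left them, time stands still between calls to the robot, and variables do not carry over. Pictures are saved under pics/ and viewed, at most 10 in all, crops included, and the job is handed in when it is done.

```bash
ls; mkdir -p pics; python3 - <<'E'
from bench import env
import cv2
for n in ("top","side"):
    cv2.imwrite(f"pics/{n}0.png",env.camera(n)[:,:,::-1])
    p=env.camera_params(n);print(n,p)
s=env.sense();print(s["clock"],s["tool_pos"],s["orientation"],s["width"])
E
```

```text
bench.py
nudge.py
pics
top {'fx': 427.95288548581846, 'fy': 427.95288548581846, 'cx': 321.29163029094843, 'cy': 196.45205691753196, 'k1': 0.038534243512305714, 'world_from_camera': array([[ 0.01530143,  0.99489821, -0.09971666,  0.46978864],
       [-0.99967693,  0.01319774, -0.02172231,  0.01299045],
       [-0.02029545,  0.10001683,  0.99477873,  1.13156616],
       [ 0.        ,  0.        ,  0.        ,  1.        ]])}
side {'fx': 507.9515191668541, 'fy': 507.9515191668541, 'cx': 320.9098058184508, 'cy': 191.82761470874712, 'k1': -0.0031021405976906394, 'world_from_camera': array([[-0.90461834,  0.28395579, -0.31785967,  0.10229574],
       [-0.42609554, -0.58428575,  0.69069006,  1.03957916],
       [ 0.01040456,  0.76024948,  0.6495479 ,  1.03797551],
       [ 0.        ,  0.        ,  0.        ,  1.        ]])}
0.1 [ 0.24419674 -0.57485366  0.23854649] [-3.07704917e+00 -6.26636632e-01  6.40829528e-04] 1.0005482482137678
```

View pics/top0.png

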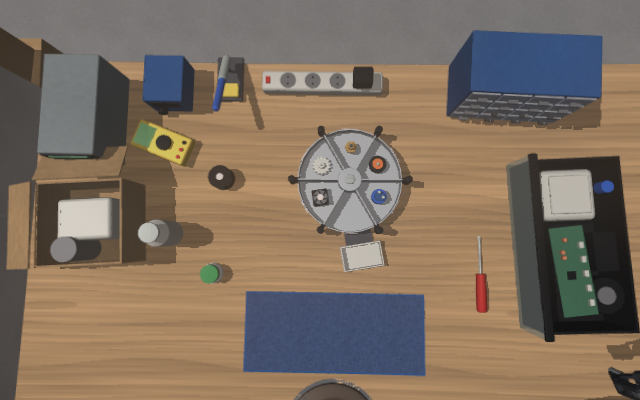

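View pics/side0.png

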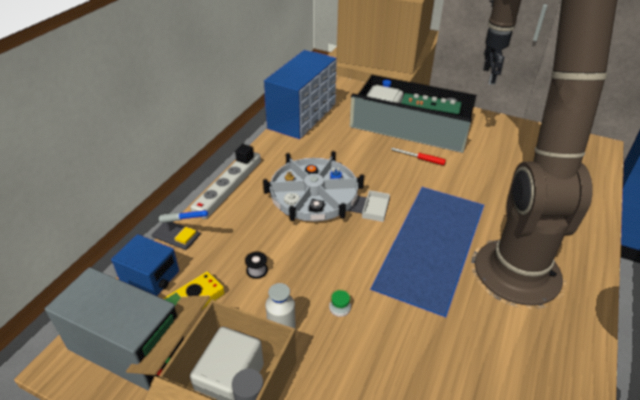

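The top view shows the hub at about (349,180), tray at (362,256) and pump at (380,197). Posts are at roughly (322,131), (378,131), (407,181), (376,230), (321,230) and (293,180). The pump sits in the bin right of the front, so it needs about −60° (clockwise from above).

```bash
cat > h.py <<'E'
import numpy as np, cv2
from bench import env
def ray(n,uv,z):
    p=env.camera_params(n);d=np.array([(uv[0]-p["cx"])/p["fx"],(uv[1]-p["cy"])/p["fy"]]);s=d.copy()
    for _ in range(10): s=d/(1+p["k1"]*(s@s))
    T=p["world_from_camera"];v=T[:3,:3]@[s[0],-s[1],-1];o=T[:3,3]
    return (o+v*(z-o[2])/v[2])
def blobs(m,amin):
    n,_,st,c=cv2.connectedComponentsWithStats(m.astype(np.uint8))
    return [(c[i],st[i,4]) for i in range(1,n) if st[i,4]>=amin]
def scene(axis=None):
    im=env.camera("top");hsv=cv2.cvtColor(im,cv2.COLOR_RGB2HSV);H,S,V=cv2.split(hsv)
    yy,xx=np.mgrid[:400,:640]
    box=(abs(xx-350)<75)&(yy>115)&(yy<245)
    b=blobs(box&(H>100)&(H<130)&(S>130)&(V>60),20)
    c=max(b,key=lambda t:t[1]); pump=ray("top",c[0],.055)
    return im,hsv,pump,c
E
python3 - <<'E'
from h import *
im,hsv,pump,c=scene();print("pump",c,pump)
H,S,V=cv2.split(hsv);yy,xx=np.mgrid[:400,:640]
# tray
t=blobs((S<40)&(V>150)&(yy>238)&(yy<275)&(xx>330)&(xx<395),50);print([(k[0],k[1],ray("top",k[0],.02)) for k in t])
P=[]
for k,a in blobs((V<45)&(np.hypot(xx-350,yy-180)>47)&(np.hypot(xx-350,yy-180)<66),12):
    q=ray("top",k,.074);P.append(q);print("post",k,a,q)
hub=ray("top",(349,180),.076);print("hub",hub)
for (u,v,z,n) in [(481,290,.02,"driverhandle"),(479,238,.01,"drivertip"),(210,272,.045,"flux"),(149,232,.14,"disp"),(221,176,.044,"spool")]:print(n,ray("top",(u,v),z))
cv2.imwrite("pics/crop.png",cv2.resize(im[110:290,260:500,::-1],None,fx=3.3,fy=3.3,interpolation=cv2.INTER_CUBIC))
E
```

```text
pump (array([376.59259259, 196.05555556]), np.int32(54)) [ 0.58055754 -0.10290484  0.055     ]
[(array([363.2491018 , 255.37365269]), np.int32(835), array([ 0.43061296, -0.07280437,  0.02      ]))]
hub [ 0.61760144 -0.0322021   0.076     ]
driverhandle [ 0.34977798 -0.36865211  0.02      ]
drivertip [ 0.48005928 -0.37043262  0.01      ]
flux [0.3843195  0.31334876 0.045     ]
disp [0.4812323  0.43210204 0.14      ]
spool [0.62827816 0.29569852 0.044     ]
```

View pics/crop.png

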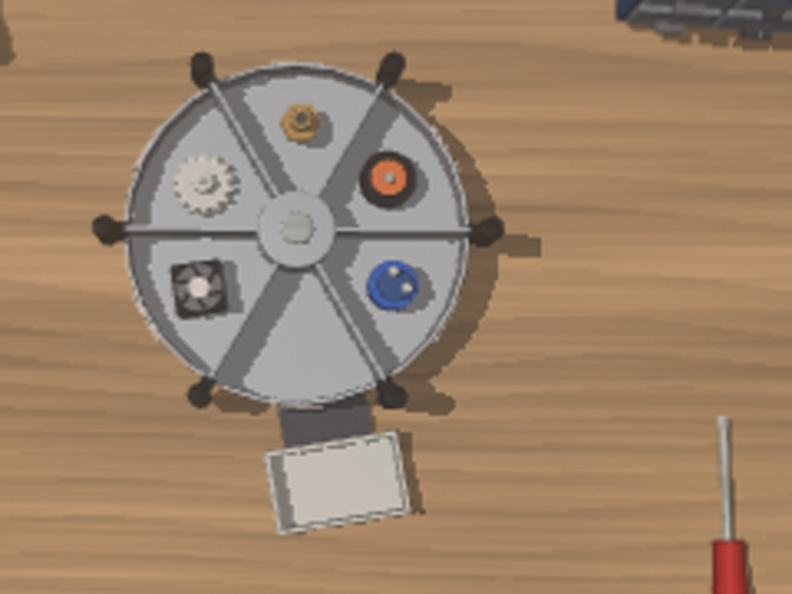

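The crop shows: hub at (297,228), pump (393,285) with white nozzles, and posts at (203,68), (391,68), (487,230), (393,396), (200,394), (106,229). The bin facing the tray is empty.

```bash
python3 - <<'E'
from h import *
f=lambda u,v,z:ray("top",(260+(u+.5)/3.3-.5,110+(v+.5)/3.3-.5),z)
P=np.array([f(*p,.074) for p in [(202,62),(393,64),(491,230),(394,398),(199,397),(101,229)]])
hub=f(297,227,.076);c=P.mean(0);tr=f(340,484,.02);pu=f(393,286,.068)
print(P,np.linalg.norm((P-c)[:,:2],axis=1),"hub",hub,"c",c,"tray",tr,np.linalg.norm((tr-c)[:2]))
a=lambda q:np.degrees(np.arctan2(q[1]-c[1],q[0]-c[0]))
print("tray ang",a(tr),"pump",a(pu),np.linalg.norm((pu-c)[:2]),[a(p) for p in P])
E
```

```text
[[ 0.74816365  0.03980187  0.074     ]
 [ 0.74793941 -0.10570019  0.074     ]
 [ 0.62128763 -0.1793946   0.074     ]
 [ 0.49425846 -0.10703146  0.074     ]
 [ 0.49278637  0.03810932  0.074     ]
 [ 0.61845675  0.11426731  0.074     ]] [0.14713965 0.14657285 0.14607219 0.14616802 0.14631812 0.14760583] hub [ 0.62153513 -0.03378399  0.076     ] c [ 0.62048205 -0.03332462  0.074     ] tray [ 0.42818795 -0.07136271  0.02      ] 0.19602019385321567
tray ang -168.81065724347255 pump -119.65104464000179 0.08459148415981776 [np.float64(29.800860954309893), np.float64(-29.589704480872385), np.float64(-89.68401432380658), np.float64(-149.71769107684577), np.float64(150.77701574366063), np.float64(90.78617760753416)]
```
Radii excellent. Tray angle -168.8. Pump -119.65. Need delta -49.2° (clockwise from above? angle from -119.65 to -168.8: decreasing → negative yaw). OK.

Post radii (146–147 mm), tray distance (196 mm) and pump radius (85 mm) all agree with the given sizes. The turn needed is −168.8 − (−119.7) = −49°. The plan is to push the right-hand post (−89.7°) towards the robot from its far side, with the fingers shut and the tool's x axis at yaw −25°. First I'll turn the tool in place and shut the gripper.

```bash
cat >> h.py <<'E'
from scipy.spatial.transform import Rotation as Ro
C=np.array([.6205,-.0333])
def state():
    s=env.sense();R=Ro.from_rotvec(s["orientation"]).as_matrix();return s,R,np.array(s["tool_pos"])
def togo(x,y,z,yaw=-25):
    "target in carousel-centred axes (x along yaw -25, y outward); needed shift in tool axes"
    s,R,p=state();a=np.radians(yaw);ex=np.array([np.cos(a),np.sin(a)]);ey=np.array([ex[1],-ex[0]])
    w=np.r_[C+x*ex+y*ey,z];print("t",s["clock"],"tcp",p,"->",w,"shift",np.round(R.T@(w-p),4),
    "yawerr",np.degrees(np.arctan2(R[1,0],R[0,0]))-yaw,"zax",R[:,2].round(3),"w",s["width"],"F",np.round(s["wrist_force"],2))
E
python3 nudge.py '0 0 0 0 0 0.168 0;0 0 0 0 0 0.168 0;0 0 0 0 0 0.168 0;0 0 0 0 0 0.168 0;0 0 0 0 0 0.168 0' 20
python3 -c "
from h import *
togo(.102,.137,.239)"
```

```text
clock: 0.78
tool_pos: [0.2443, -0.575, 0.2389]
orientation: [-3.064, 0.691, 0.001]
wrist_force: [-0.5, 0.3, -0.3]
width: -0.001
grasp_force: 0.0
t 0.775 tcp [ 0.24434056 -0.57502229  0.23893931] -> [ 0.65504469 -0.20057123  0.239     ] shift [ 0.2102 -0.5145  0.    ] yawerr -0.421840077863731 zax [-0.     0.001 -1.   ] w -0.0008920009608668546 F [-0.46  0.26 -0.26]
```

```bash
python3 nudge.py '0.021 -0.0515 0 0 0 0;0.021 -0.0515 0 0 0 0' >/dev/null 2>&1; python3 -c "
from h import *
togo(.102,.137,.239)"
```

```text
t 0.775 tcp [ 0.24434056 -0.57502229  0.23893931] -> [ 0.65504469 -0.20057123  0.239     ] shift [ 0.2102 -0.5145  0.    ] yawerr -0.421840077863731 zax [-0.     0.001 -1.   ] w -0.0008920009608668546 F [-0.46  0.26 -0.26]
```

Those rows were missing the opening value and were refused, so nothing moved. Here they are again with all seven numbers.

```bash
python3 nudge.py '0.021 -0.0515 0 0 0 0 0;0.021 -0.0515 0 0 0 0 0;0.021 -0.0515 0 0 0 0 0;0.021 -0.0515 0 0 0 0 0;0.021 -0.0515 0 0 0 0 0' | head -2
python3 nudge.py '0.021 -0.0515 0 0 0 0 0;0.021 -0.0515 0 0 0 0 0;0.021 -0.0515 0 0 0 0 0;0.021 -0.0515 0 0 0 0 0;0.021 -0.0515 0 0 0 0 0' |head -2
python3 -c "
from h import *
togo(.102,.137,.064)"
```

```text
clock: 1.4
tool_pos: [0.4498, -0.3852, 0.2392]
clock: 2.02
tool_pos: [0.6541, -0.1967, 0.239]
t 2.025 tcp [ 0.65407274 -0.19671289  0.23900672] -> [ 0.65504469 -0.20057123  0.064     ] shift [0.0026 0.003  0.175 ] yawerr -0.11575264462304347 zax [-0. -0. -1.] w -0.0037137309216728983 F [ 0.71 -0.65  1.2 ]
```

```bash
python3 nudge.py '0.003 0.003 0.045 0 0 0 0;0 0 0.045 0 0 0 0;0 0 0.045 0 0 0 0;0 0 0.04 0 0 0 0;0 0 0 0 0 0 0'
python3 - <<'E'
from h import *
togo(.102,.137,.064)
cv2.imwrite("pics/t1.png",cv2.resize(env.camera("top")[110:290,260:500,::-1],None,fx=3.3,fy=3.3,interpolation=cv2.INTER_CUBIC))
E
```

```text
clock: 2.65
tool_pos: [0.6518, -0.2012, 0.0605]
orientation: [-3.066, 0.682, 0.012]
wrist_force: [-0.4, 0.5, 1.2]
width: -0.0
grasp_force: 0.0
t 2.65 tcp [ 0.65182846 -0.2012034   0.06051992] -> [ 0.65504469 -0.20057123  0.064     ] shift [ 0.0026 -0.0019 -0.0035] yawerr -0.09629280596903911 zax [-0.007  0.002 -1.   ] w -0.00035528606532269193 F [-0.44  0.48  1.17]
```

View pics/t1.png

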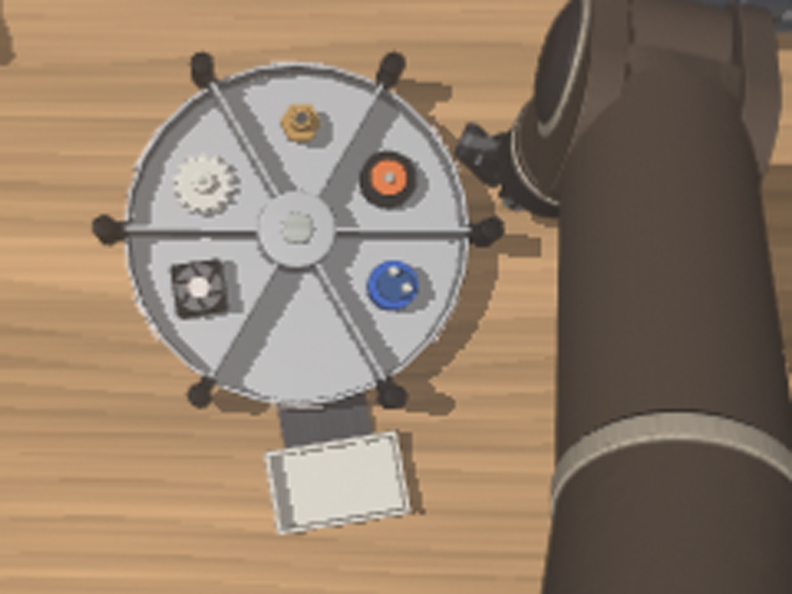

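The fingers are at about (485,150), clear behind the post at (487,230). Next I'll raise slightly and start a slow push along tool −x, with the outward bulge of the arc.

```bash
python3 nudge.py '-0.01 0 -0.003 0 0 0 0;-0.01 0.001 0 0 0 0 0;-0.01 0.003 0 0 0 0 0;-0.01 0.003 0 0 0 0 0;-0.01 0.002 0 0 0 0 0'
python3 -c "
from h import *
togo(.049,.148,.064)
im,h,p,c=scene();d=p[:2]-C;print(c,p,np.degrees(np.arctan2(d[1],d[0])),np.linalg.norm(d))"
```

```text
clock: 3.32
tool_pos: [0.6046, -0.1891, 0.0676]
orientation: [3.066, -0.683, 0.0]
wrist_force: [0.1, -0.5, 1.0]
width: -0.001
grasp_force: 0.4
t 3.325 tcp [ 0.60464652 -0.18906488  0.06758434] -> [ 0.60236158 -0.18814185  0.064     ] shift [-0.0025  0.0001  0.0036] yawerr -0.12833313507206867 zax [ 0. -0. -1.] w -0.0005997218991263048 F [ 0.09 -0.47  0.98]
(array([371.92592593, 203.01851852]), np.int32(54)) [ 0.56278249 -0.09124182  0.055     ] -134.88888377909194 0.08178364950791756
```

The ring has turned 15° and forces are tiny. Pushing on.

```bash
python3 nudge.py '-0.01 0.001 0.003 0 0 0 0;-0.01 0.001 0 0 0 0 0;-0.01 0.001 0 0 0 0 0;-0.01 0 0 0 0 0 0;-0.01 -0.001 0 0 0 0 0' | head -4
python3 nudge.py '-0.008 -0.002 0 0 0 0 0;-0.007 -0.002 0 0 0 0 0;-0.005 -0.002 0 0 0 0 0;0 0 0 0 0 0 0;0 0 0 0 0 0 0' |head -4
python3 -c "
from h import *
togo(-.034,.14,.064)
im,h,p,c=scene();d=p[:2]-C;print(c,p,np.degrees(np.arctan2(d[1],d[0])),np.linalg.norm(d))"
```

```text
clock: 4.0
tool_pos: [0.5587, -0.1693, 0.0643]
orientation: [3.066, -0.683, 0.0]
wrist_force: [0.5, -0.2, 0.9]
clock: 4.62
tool_pos: [0.5439, -0.1556, 0.0643]
orientation: [3.067, -0.683, 0.0]
wrist_force: [-0.6, -0.5, 1.0]
t 4.625 tcp [ 0.54390517 -0.15558811  0.06428807] -> [ 0.53051898 -0.14581407  0.064     ] shift [-0.0163 -0.0032  0.0003] yawerr -0.10119414014292971 zax [ 0. -0. -1.] w 0.004038727006035428 F [-0.57 -0.52  1.01]
(array([358.41818182, 211.45454545]), np.int32(55)) [ 0.54103037 -0.05745347  0.055     ] -163.0942234538149 0.08305908768257961
```

5.7° left. A small, slower push.

```bash
python3 nudge.py '-0.004 -0.001 0 0 0 0 0;-0.004 -0.001 0 0 0 0 0;-0.003 -0.001 0 0 0 0 0;-0.002 0 0 0 0 0 0;0 0 0 0 0 0 0' |head -4
python3 -c "
from h import *
togo(-.034,.14,.064)
im,h,p,c=scene();d=p[:2]-C;print(c,p,np.degrees(np.arctan2(d[1],d[0])),np.linalg.norm(d))"
```

```text
clock: 5.3
tool_pos: [0.5331, -0.1472, 0.0643]
orientation: [-3.067, 0.683, 0.0]
wrist_force: [-0.5, -1.2, -0.0]
t 5.3 tcp [ 0.53306287 -0.14721259  0.06432477] -> [ 0.53051898 -0.14581407  0.064     ] shift [-0.0029 -0.0002  0.0003] yawerr -0.09883148794438767 zax [-0.  0. -1.] w 4.581817776024633e-05 F [-0.52 -1.17 -0.05]
(array([355.13461538, 212.42307692]), np.int32(52)) [ 0.53847441 -0.04923047  0.055     ] -169.00921266543307 0.0835582267821866
```

The pump is at −169.0° against the tray's −168.8°. Backing off and lifting clear.

```bash
python3 nudge.py '0.006 0.004 0 0 0 0 0;0.008 0.02 0 0 0 0 0;0 0.03 -0.02 0 0 0 0;0 0.03 -0.055 0 0 0 0;0 0.03 -0.055 0 0 0 0' |head -4
python3 nudge.py '0 0.05 -0.03 0 0 0 0;0 0.05 0 0 0 0 0;0 0.03 0 0 0 0 0;0 0 0 0 0 0 0;0 0 0 0 0 0 0' |head -4
python3 - <<'E'
from h import *
for _ in range(2):
    im,h,p,c=scene();d=p[:2]-C;print(c,p,np.degrees(np.arctan2(d[1],d[0])),np.linalg.norm(d))
a=np.radians(-168.81);print("sideways mm",1e3*(-np.sin(a)*d[0]+np.cos(a)*d[1]))
cv2.imwrite("pics/t2.png",im[90:330,180:560,::-1].repeat(2,0).repeat(2,1))
E
```

```text
clock: 5.98
tool_pos: [0.4969, -0.2578, 0.1952]
orientation: [-3.066, 0.683, 0.001]
wrist_force: [1.1, -0.3, 0.5]
clock: 6.6
tool_pos: [0.4428, -0.3737, 0.2239]
orientation: [-3.066, 0.682, 0.0]
wrist_force: [0.9, 0.8, 0.1]
(array([355.13461538, 212.42307692]), np.int32(52)) [ 0.53847441 -0.04923047  0.055     ] -169.00921266543307 0.0835582267821866
(array([355.1372549 , 212.50980392]), np.int32(51)) [ 0.53825617 -0.04923866  0.055     ] -169.03216965687844 0.08377403229686402
sideways mm -0.32484070428917544
```

View pics/t2.png

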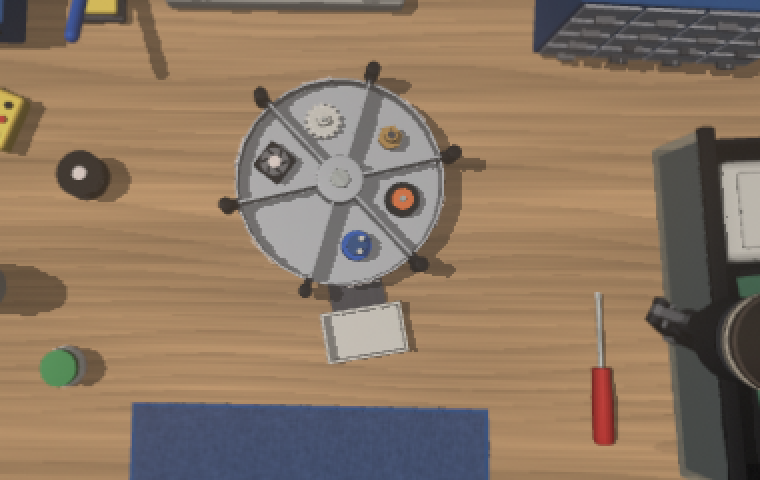

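The pump (356,245) stands squarely behind the tray (366,332). All five parts lie in their bins, the ring is at rest, the bench items have not moved and the arm is clear.

```bash
python3 -c "
from bench import env
print(env.finish_job())"
```

```text
the job is handed in; nothing more can be done
None
```

The carousel stands still with the blue pump behind the pick tray, measured about 0.3 mm off its middle line (18 mm allowed); the job is handed in, but no verdict was returned.

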